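Tip over two parts crates and push the stamped one to the dispatch line

TASK

Two identical small blue parts crates stand on the worktop, and one of them carries a bright red stamp on its underside. Push first one and then the other over onto its broad far side, so that their undersides show; then push the stamped crate, still lying there, along the worktop until its middle is over the yellow tape line, and leave the other one well short of the line. Only push with the fingers: do not lift or carry the crates, and leave the things around them alone.

Things in the scene. Friction and masses are not known exactly. Their poses are not given: they have to be found in the camera images.
- crate_1: one of two alike open-topped blue plastic crates, empty, 0.16 kg, 40 (x) x 60 (y) x 76 mm (z) outside. Origin at its middle, 38 mm up while it stands; own z from closed underside to open top, own x (thin way) away from the robot, turned 0 to 0.25 rad to the left. Both stand at first; pushed about 55 mm up on the near broad face a crate tips rather than slides, and falls by itself past 0.5 rad.
- crate_2: one of two alike open-topped blue plastic crates, empty, 0.16 kg, 40 (x) x 60 (y) x 76 mm (z) outside. Origin at its middle, 38 mm up while it stands; own z from closed underside to open top, own x (thin way) away from the robot, turned 0 to 0.25 rad to the left. Tipped away from the robot a crate lies 40 mm high with its underside upright, facing the robot; origin then 20 mm up, about 58 mm farther out.
- stamp (a point): centre of the stamp (a bright red panel 36 x 54 mm with a small white ring and bar) in the middle of the underside of one of the crates, 38 mm from that crate's origin along its -z; hidden from view until the crate is tipped over
- dispatch_line: straight strip of flat yellow tape on the worktop, 20 mm wide and 260 mm long, the dispatch line; nothing to bump against; left of it stands a tall microscope on a low black base, and a printer about 0.25 m high farther left. Origin at its middle on the worktop, its own y along the strip (across the robot's view), its own x across the strip, pointing away from the robot
- vial: bystander: standing glass screw vial with a blue cap, 22 mm across, 47 mm high, origin at the centre of its underside; not to be disturbed
- eyepiece: bystander: standing black microscope eyepiece with a red ring, 37 mm across, 44 mm high, origin at the centre of its underside; not to be disturbed
- objective_can: bystander: standing white can with a black cap, 34 mm across, 59 mm high, origin at the centre of its underside; not to be disturbed
Things that resemble listed ones, but are neither listed nor needed, are in the scene too. What is shaped like the crate_1 but green is not meant.

How it is judged:
By the outcome, as a careful person would: the job done as asked, in the order asked, and still so for the second after the job is handed in, with the robot touching nothing.
It also fails if it takes over 64 s, if anything falls off the work surface, if the arm or the gripper's body presses on something with over 40 N, if the wrist force passes 120 N, or if a joint passes its speed limit or range.

ROBOT

A 6-joint arm with a two-finger parallel gripper is mounted at the origin on a cart in front of the work surface, level with it; the furniture and walls round the work are solid. World frame = base frame: x ahead of the robot, y to its left, z up, the work surface at z = 0. Lengths are in m, angles in rad, forces in N, time in s.
With the tool pointing down it reaches from about 0.375 to 0.9 m from the base axis. Payload 3.1 kg.
Tool frame: the origin (TCP) lies on the centre line of the jaws, within the pads' length; the fingertips stand robot.tip_reach ahead of it and the grasp point (between the pads) lies 8 mm behind it (robot.tip_reach is the distance from the TCP to the fingertips, in m); z points along the fingers, y is the line along which they close (so a half turn about z gives the same grasp; the last joint's range is limited). The gripper opens to 87 mm and grips with 3 to 60 N. Pads are 19 mm wide; open, the fingers measure 117 mm over their backs; the gripper's body (75 mm by 190 mm) begins 51 mm behind the grasp point.
Start: joints at [-1.391, 0.527, 1.433, -0, 1.181, -0.178], TCP at [0.219, -0.585, 0.234] pointing down, gripper open.
Joint ranges: [-3.08, 3.08], [-0.75, 2.2], [0.22, 2.44], [-1.43, 4.57], [0, 2.65], [-2.85, 2.85]. Speed limits (rad/s): [2.79, 2.79, 3.14, 3.14, 3.14, 3.14].

INTERFACE

Orientations are given as a unit quaternion [x, y, z, w].
In Python, from rig import robot gives the robot as it stands.
- The arm moves only by the tool jog_arm, never from a script. Its argument "motion" is one flat list of numbers, 7 for each row, row after row: the shift along the tool's x, y, z scaled (see below), then the turn, a rotation vector about the tool's x, y, z scaled (see below), then the gripper's target within -1 to 1 (shut at 1, half-way at 0, fully open at -1). In form: [x, y, z, rx, ry, rz, hand, x, y, z, rx, ry, rz, hand, ...]. A call has 1 to 12 rows; each row shifts and turns the commanded pose from where the row before left it, along the tool's axes as they then stand; what a row does not reach is not made up. The controller multiplies each number of a shift by 4 cm and each number of a turn by 4 degrees. A row lasts 1/8 s, in which the tool goes at most 62.5 mm and 10.7 degrees, less where a joint would pass 70% of its speed; a pose out of reach is approached as far as the arm can. A call with a number of a shift or a turn outside -1 to 1 is refused whole. A call with a gripper value outside its range is refused whole. The fingers move at their own pace and stop on an object; "grip_force" is the grip in N (left out, the last holds). Time passes only in rows, so rows that do not move let the fingers close. It gives the time, the measured TCP pose, the force, the opening and the grip force at its end, in the units of the state.
- robot.get_obs(): the state, without advancing time (a new reading comes with each control period).
- robot.camera(name): name is "scene" or "top"; returns the picture (420x560x3 uint8, blue, green, red); there is no depth.
- robot.calibration(name): a dict with "fx", "fy", "cx", "cy" (pixels), "R" (3x3) and "t" (3): a world point X has camera coordinates R X + t. Camera axes: x right, y down, z forward; pixel columns grow to the right and rows downward; lengths in m; the calibration is good to about 2 mm. A picture is of the moment at which its call begins. calibration takes no time and is no camera call.
- robot.hand_in(): hands the job in; it is judged then, once.
The state is a dict: "time": time; "q": joint angles; "joint_velocities": joint speeds; "joint_torque": joint torques, N m; "position": TCP position; "tool_rot": TCP orientation; "ft_force": force on the tool from outside, world axes, zero at the start; "moment": the same for the moment, N m; "grip_width": finger opening in m; "grip_force": force on a finger pad.
Only numpy, scipy, OpenCV 4.12 (cv2) and the standard library are available. Lean on these libraries where they do the work, as an engineer would, in place of code of your own. Each camera call takes 0.05 s, during which the arm holds its last target. There are 200 camera calls.

## Working session

There is one attempt and no reset: what is moved stays moved. The work goes in short steps, Python scripts to look and compute and a tool call to move; the robot and the scene stay as the last step left them, time stands still between calls to the robot, and variables do not carry over. Pictures are saved under pics/ and viewed, at most 10 in all, crops included, and the job is handed in when it is done.

Besides the shell and the picture viewer there is one more tool, called after ">>>" as name(argument=value, ...) on one line, values as JSON. jog_arm: Moves the arm, as the interface text tells. Shifts and turns lie within -1 to 1; 1 stands for 4 cm of shift or 4 degrees of turn. Its arguments: {"type":"object","properties":{"motion":{"type":"array","items":{"type":"number"}},"grip_force":{"type":"number"}},"required":["motion"]}

```bash
mkdir -p pics; ls; python3 - <<'E'
from rig import robot
import cv2,numpy as np
for n in("scene","top"):
    cv2.imwrite(f"pics/{n}0.png",robot.camera(n)); c=robot.calibration(n)
    print(n,c["fx"],c["cx"],c["cy"],"pos",np.round(-np.array(c["R"]).T@np.array(c["t"]),3),np.round(c["R"],2).tolist())
o=robot.get_obs();print(o["position"],o["tool_rot"],robot.tip_reach,o["time"],o["grip_width"])
E
```

```text
pics
scene 469.9823463249167 282.9912958129115 209.9925755927642 pos [ 0.026 -1.124  0.651] [[0.82, -0.57, -0.02], [-0.31, -0.42, -0.85], [0.47, 0.71, -0.53]]
top 381.5611211912336 282.9458899991269 208.24074436467208 pos [ 0.38  -0.318  0.907] [[0.09, -1.0, 0.0], [-0.97, -0.09, -0.22], [0.22, 0.02, -0.98]]
[ 0.21881005 -0.58475793  0.23266664] [ 9.84036973e-01  1.77961462e-01 -1.38066639e-05 -9.76813325e-04] 0.011 0.1 0.0869222923251771
```

View pics/scene0.png

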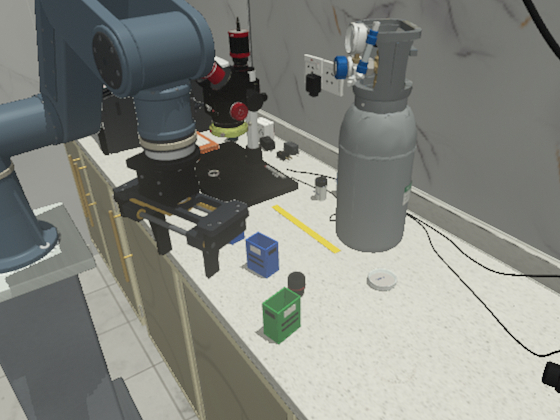

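View pics/top0.png

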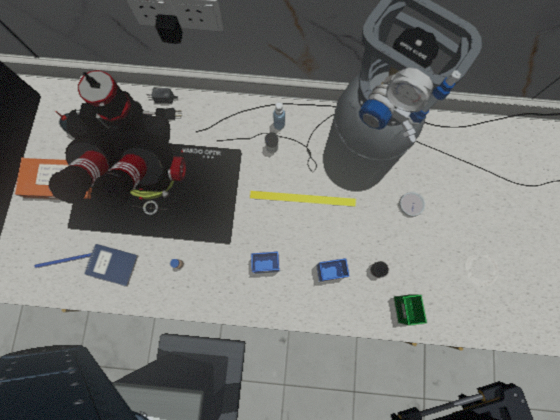

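The top view shows the two open blue crates at about (265,262) and (333,270). The green look-alike is at (410,309) and the eyepiece at (379,269), right beside the right crate. The vial is at (176,263), the can at (271,141), and the yellow line runs from (250,195) to (355,202).

```bash
cat > h.py <<'E'
from rig import robot
import cv2,numpy as np
def ray(n,uv,z):
    c=robot.calibration(n);R=np.array(c["R"]);t=np.array(c["t"]);o=-R.T@t
    d=R.T@np.array([(uv[0]-c["cx"])/c["fx"],(uv[1]-c["cy"])/c["fy"],1]);return o+d*(z-o[2])/d[2]
def blobs(im,lo,hi,amin=40):
    m=cv2.inRange(cv2.cvtColor(im,cv2.COLOR_BGR2HSV),lo,hi)
    m=cv2.morphologyEx(m,cv2.MORPH_CLOSE,np.ones((3,3)))
    return [c for c in cv2.findContours(m,cv2.RETR_EXTERNAL,cv2.CHAIN_APPROX_NONE)[0] if cv2.contourArea(c)>amin]
E
python3 - <<'E'
from h import *
im=cv2.imread("pics/top0.png")
for nm,lo,hi in(("blue",(108,120,60),(125,255,255)),("yellow",(24,150,120),(34,255,255))):
    for c in blobs(im,lo,hi,150):
        r=cv2.minAreaRect(c); b=cv2.boxPoints(r); z=.076 if nm=="blue" else 0
        P=np.array([ray("top",p,z)[:2] for p in b])
        print(nm,np.round(r[0]),cv2.contourArea(c),"ctr",P.mean(0).round(3),"corners",P.round(3).tolist())
for nm,p,z in(("eyep",(379,267),.044),("vial",(176,263),.047),("can",(271,137),.059)): print(nm,ray("top",p,z).round(3))
cr=cv2.resize(im[185:335,150:440],None,fx=2.75,fy=2.75,interpolation=cv2.INTER_CUBIC)
cv2.imwrite("pics/crop1.png",cr)
E
```

```text
blue [334. 269.] 353.0 ctr [ 0.442 -0.424] corners [[0.453, -0.391], [0.468, -0.449], [0.43, -0.457], [0.416, -0.4]]
blue [265. 261.] 212.0 ctr [ 0.444 -0.274] corners [[0.458, -0.243], [0.468, -0.299], [0.43, -0.305], [0.421, -0.25]]
blue [377. 110.] 347.5 ctr [ 0.823 -0.503] corners [[0.823, -0.462], [0.862, -0.485], [0.823, -0.544], [0.785, -0.521]]
blue [443.  89.] 159.0 ctr [ 0.894 -0.658] corners [[0.88, -0.63], [0.927, -0.664], [0.908, -0.686], [0.862, -0.653]]
yellow [302. 198.] 519.0 ctr [ 0.613 -0.346] corners [[0.603, -0.218], [0.619, -0.218], [0.622, -0.473], [0.606, -0.473]]
eyep [ 0.458 -0.529  0.044]
vial [ 0.425 -0.076  0.047]
can [ 0.739 -0.258  0.059]
```

View pics/crop1.png

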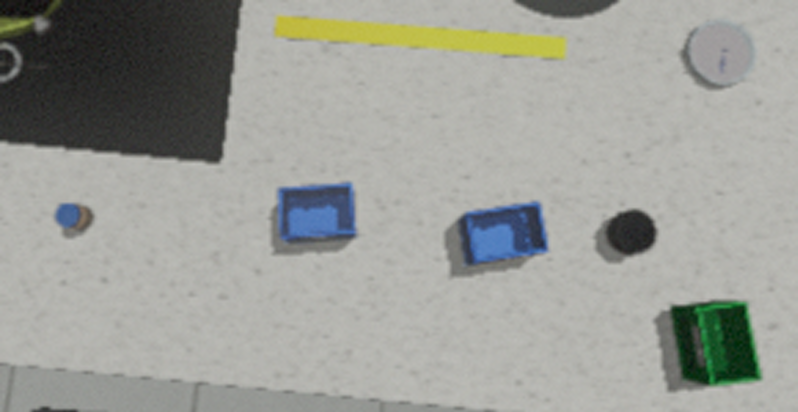

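The crop confirms the targets. The crates are blue, open and upright at full-frame (265,261), world (0.444,-0.274), and (334,269), world (0.442,-0.424). The green one at (410,309) is the decoy, and the 40x60 mm sizes fit. I'll move behind the right crate first.

>>> jog_arm(motion=[0,0,0,0,0,0.8,0.42,0,0,0,0,0,0.8,0.42,0.64,-0.32,0.26,0,0,0,0.42,0.64,-0.32,0.26,0,0,0,0.42,0.64,-0.32,0.26,0,0,0,0.42,0.64,-0.32,0.26,0,0,0,0.42,0.64,-0.32,0.26,0,0,0,0.42,0.64,-0.32,0.26,0,0,0,0.42,0.64,-0.32,0.26,0,0,0,0.42,0.64,-0.32,0.26,0,0,0,0.42,0,0,0,0,0,0,0.42,0,0,0,0,0,0,0.42], grip_force=10)

```text
time: 1.6
position: [0.3924, -0.4366, 0.1503]
tool_rot: [0.992, 0.123, -0.0, 0.0]
ft_force: [0.1, -0.0, -0.6]
grip_width: 0.0251
grip_force: 0.0
```

```bash
cat >> h.py <<'E'
from scipy.spatial.transform import Rotation as Ro
def tell():
    o=robot.get_obs();R=Ro.from_quat(o["tool_rot"]).as_matrix()
    print("t",round(o["time"],2),"p",np.round(o["position"],4),"toolx yaw",round(float(np.arctan2(R[1,0],R[0,0])),3),"z",R[:,2].round(3),"F",np.round(o["ft_force"],1),"w",round(o["grip_width"],4))
    return np.array(o["position"]),R
def to(x,y,z):
    p,R=tell();print("units",(R.T@(np.array([x,y,z])-p)/.04).round(2))
E
python3 -c "
from h import *
to(.3935,-.436,.061)"
```

```text
t 1.6 p [ 0.3924 -0.4366  0.1503] toolx yaw 0.246 z [-0. -0. -1.] F [ 0.1 -0.  -0.6] w 0.0251
units [ 0.03 -0.01  2.23]
```

>>> jog_arm(motion=[0,0,0.56,0,0,0,0.42,0,0,0.56,0,0,0,0.42,0,0,0.56,0,0,0,0.42,0,0,0.55,0,0,0,0.42,0,0,0,0,0,0,0.42,0.2,0,0,0,0,0,0.42,0.2,0,0,0,0,0,0.42,0.15,0,0,0,0,0,0.42,0.15,0,0,0,0,0,0.42,0.15,0,0,0,0,0,0.42,0.15,0,0,0,0,0,0.42,0,0,0,0,0,0,0.42])

```text
time: 3.1
position: [0.4321, -0.4261, 0.061]
tool_rot: [0.992, 0.123, 0.0, -0.0]
ft_force: [0.1, -0.1, -0.7]
grip_width: 0.0256
grip_force: 0.0
```

```bash
python3 -c "
from h import *
tell()
cv2.imwrite('pics/s1.png',cv2.resize(robot.camera('scene')[180:360,170:410],None,fx=3,fy=3,interpolation=cv2.INTER_CUBIC))"
```

```text
t 3.1 p [ 0.4321 -0.4261  0.061 ] toolx yaw 0.247 z [ 0.  0. -1.] F [ 0.1 -0.1 -0.7] w 0.0256
```

View pics/s1.png

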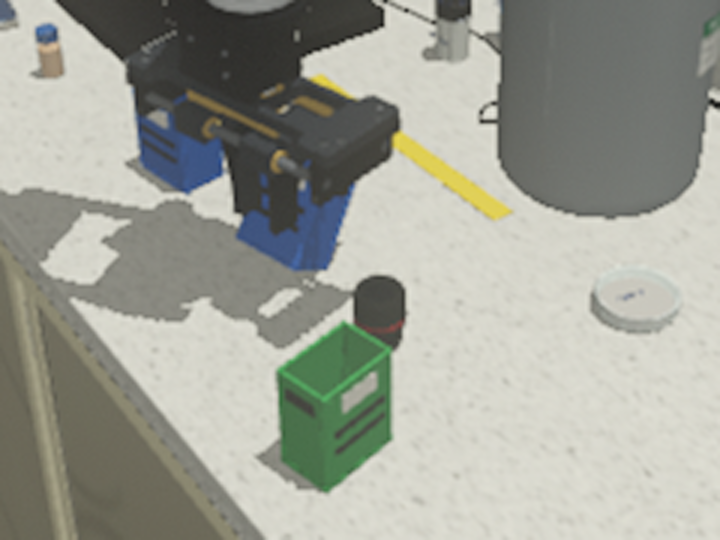

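The right crate, at crop (300,215), is tilting away under the fingers. The eyepiece at (380,310) is undisturbed. I'll push on a little so that it falls, then back off and raise.

>>> jog_arm(motion=[0.12,0,0,0,0,0,0.42,0.12,0,0,0,0,0,0.42,0.12,0,0,0,0,0,0.42,0,0,0,0,0,0,0.42,0,0,0,0,0,0,0.42,0,0,0,0,0,0,0.42,-0.5,0,-0.3,0,0,0,0.42,-0.5,0,-0.6,0,0,0,0.42,-0.3,0,-0.6,0,0,0,0.42,0,0,-0.6,0,0,0,0.42,0,0,0,0,0,0,0.42])

```text
time: 4.53
position: [0.3945, -0.4373, 0.1477]
tool_rot: [0.993, 0.122, 0.001, 0.002]
ft_force: [-0.0, -0.8, 0.5]
grip_width: 0.0255
grip_force: 0.0
```

```bash
python3 -c "
from h import *
tell()
s=robot.camera('scene')[180:360,170:410];t=robot.camera('top');cv2.imwrite('pics/t2full.png',t)
f=lambda a,k:cv2.resize(a,None,fx=k,fy=k,interpolation=cv2.INTER_CUBIC)
a=f(s,1.65);b=f(t[170:340,200:440],1.65);h=min(len(a),len(b))
cv2.imwrite('pics/s2.png',np.hstack([a[:h],b[:h]]))"
```

```text
t 4.53 p [ 0.3945 -0.4373  0.1477] toolx yaw 0.245 z [ 0.002 -0.005 -1.   ] F [-0.  -0.8  0.5] w 0.0255
```

View pics/s2.png

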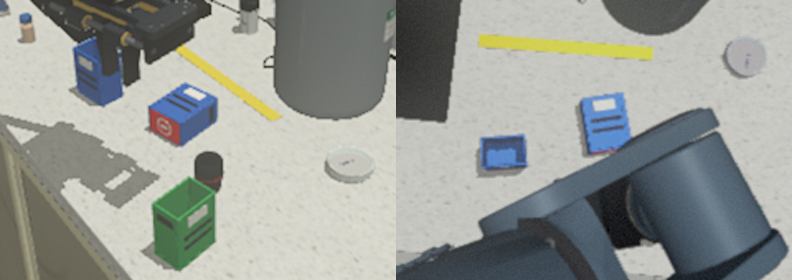

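The first crate, at left panel (183,112), lies over with the red stamp and ring showing at (165,125). The second still stands at (98,72). Crate A is therefore the stamped one, so I'll now tip the other.

>>> jog_arm(motion=[0,0,0,0,0,0.53,0.42,0,0,0,0,0,0.53,0.42,0.13,-0.76,0,0,0,0,0.42,0.13,-0.76,0,0,0,0,0.42,0.13,-0.76,0,0,0,0,0.42,0.13,-0.77,0,0,0,0,0.42,0.13,-0.77,0,0,0,0,0.42,0,0,0,0,0,0,0.42,0,0,0,0,0,0,0.42])

```text
time: 5.75
position: [0.395, -0.2816, 0.1451]
tool_rot: [0.996, 0.086, 0.0, 0.001]
ft_force: [-0.8, 0.3, 0.6]
grip_width: 0.0251
grip_force: 0.0
```

```bash
python3 -c "
from h import *
to(.3947,-.2825,.061)
im=robot.camera('top')
for c in blobs(im,(108,120,60),(125,255,255),100): print(cv2.minAreaRect(c))"
```

```text
t 5.75 p [ 0.395  -0.2816  0.1451] toolx yaw 0.172 z [ 0.001 -0.001 -1.   ] F [-0.8  0.3  0.6] w 0.0251
units [-0.01  0.02  2.1 ]
((326.9729309082031, 243.83782958984375), (31.893404006958008, 25.646244049072266), 80.53767395019531)
((376.9390563964844, 110.45122528076172), (29.204496383666992, 17.959983825683594), 38.65980911254883)
((443.00006103515625, 88.5000228881836), (12.020814895629883, 21.920310974121094), 45.0)
```

>>> jog_arm(motion=[0,0,0.55,0,0,0,0.42,0,0,0.55,0,0,0,0.42,0,0,0.5,0,0,0,0.42,0,0,0.5,0,0,0,0.42,0,0,0,0,0,0,0.42,0.2,0,0,0,0,0,0.42,0.2,0,0,0,0,0,0.42,0.15,0,0,0,0,0,0.42,0.15,0,0,0,0,0,0.42,0.15,0,0,0,0,0,0.42,0.15,0,0,0,0,0,0.42,0,0,0,0,0,0,0.42])

```text
time: 7.3
position: [0.4345, -0.2738, 0.0611]
tool_rot: [0.996, 0.086, 0.0, 0.0]
ft_force: [0.3, 0.5, 0.1]
grip_width: 0.025
grip_force: 0.0
```

>>> jog_arm(motion=[0.12,0,0,0,0,0,0.42,0.12,0,0,0,0,0,0.42,0.12,0,0,0,0,0,0.42,0,0,0,0,0,0,0.42,0,0,0,0,0,0,0.42,0,0,0,0,0,0,0.42,-0.5,0,-0.3,0,0,0,0.42,-0.5,0,-0.6,0,0,0,0.42,-0.3,0,-0.6,0,0,0,0.42,0,0,-0.6,0,0,0,0.42,0,0,0,0,0,0,0.42])

```text
time: 8.68
position: [0.3963, -0.2812, 0.1471]
tool_rot: [0.996, 0.085, 0.001, 0.002]
ft_force: [-0.7, 0.5, 1.0]
grip_width: 0.0254
grip_force: 0.0
```

```bash
python3 -c "
from h import *
tell()
s=robot.camera('scene')[160:340,150:390];t=robot.camera('top');cv2.imwrite('pics/t3full.png',t)
f=lambda a,k:cv2.resize(a,None,fx=k,fy=k,interpolation=cv2.INTER_CUBIC)
a=f(s,1.65);b=f(t[170:340,200:440],1.65);h=min(len(a),len(b))
cv2.imwrite('pics/s3.png',np.hstack([a[:h],b[:h]]))
for c in blobs(t,(100,80,60),(125,255,255),150):
    r=cv2.minAreaRect(c);P=np.array([ray('top',p,.04)[:2] for p in cv2.boxPoints(r)]);print(np.round(r[0]),P.mean(0).round(3),P.round(3).tolist())"
```

```text
t 8.68 p [ 0.3963 -0.2812  0.1471] toolx yaw 0.171 z [ 0.003 -0.003 -1.   ] F [-0.7  0.5  1. ] w 0.0254
[ 54. 397.] [0.126 0.137] [[0.122, 0.263], [0.204, 0.054], [0.128, 0.014], [0.049, 0.219]]
[112. 264.] [0.409 0.07 ] [[0.384, 0.12], [0.451, 0.114], [0.434, 0.02], [0.367, 0.028]]
[327. 244.] [ 0.5  -0.41] [[0.529, -0.372], [0.545, -0.432], [0.471, -0.448], [0.456, -0.389]]
[265. 237.] [ 0.503 -0.269] [[0.537, -0.236], [0.546, -0.287], [0.469, -0.301], [0.461, -0.25]]
[375. 113.] [ 0.835 -0.507] [[0.824, -0.459], [0.882, -0.487], [0.845, -0.554], [0.788, -0.526]]
[443.  88.] [ 0.917 -0.674] [[0.902, -0.642], [0.955, -0.683], [0.932, -0.707], [0.88, -0.666]]
```

View pics/s3.png

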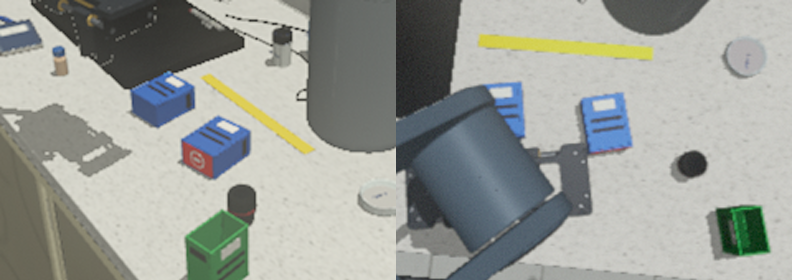

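Both crates lie on their far sides. The stamped one is at top px (327,244), world (0.500,-0.410). The plain one is at about (265,237) with its underside plain. I'll now go behind the stamped crate and lower.

>>> jog_arm(motion=[0,0,0,0,0,-0.53,0.42,0,0,0,0,0,-0.53,0.42,0,0.75,0,0,0,0,0.42,0,0.75,0,0,0,0,0.42,0,0.75,0,0,0,0,0.42,0,0.75,0,0,0,0,0.42,0,0.75,0,0,0,0,0.42,0,0,0,0,0,0,0.42,0,0,0,0,0,0,0.42])

```text
time: 9.9
position: [0.4326, -0.4241, 0.1442]
tool_rot: [0.992, 0.123, -0.001, -0.002]
ft_force: [-0.4, 0.4, -0.0]
grip_width: 0.0254
grip_force: 0.0
```

```bash
python3 -c "
from h import *
to(.4345,-.4264,.026)
t=robot.camera('top')
for c in blobs(t,(100,80,60),(125,255,255),150):
    r=cv2.minAreaRect(c);P=np.array([ray('top',p,.04)[:2] for p in cv2.boxPoints(r)]);print(np.round(r[0]),P.mean(0).round(3),P.round(3).tolist())"
```

```text
t 9.9 p [ 0.4326 -0.4241  0.1442] toolx yaw 0.247 z [-0.002  0.003 -1.   ] F [-0.4  0.4 -0. ] w 0.0254
units [0.04 0.08 2.95]
[ 38. 406.] [0.106 0.168] [[0.12, 0.226], [0.156, 0.154], [0.091, 0.109], [0.056, 0.18]]
[264. 237.] [ 0.503 -0.264] [[0.536, -0.228], [0.546, -0.287], [0.469, -0.3], [0.46, -0.242]]
[375. 113.] [ 0.835 -0.507] [[0.826, -0.46], [0.883, -0.489], [0.844, -0.555], [0.788, -0.525]]
[443.  88.] [ 0.917 -0.674] [[0.902, -0.642], [0.955, -0.683], [0.932, -0.707], [0.88, -0.666]]
```

>>> jog_arm(motion=[0.04,0.08,0.6,0,0,0,0.42,0,0,0.6,0,0,0,0.42,0,0,0.6,0,0,0,0.42,0,0,0.6,0,0,0,0.42,0,0,0.5,0,0,0,0.42,0,0,0,0,0,0,0.42,0.2,0,0,0,0,0,0.42,0.2,0,0,0,0,0,0.42,0.15,0,0,0,0,0,0.42,0.15,0,0,0,0,0,0.42,0.15,0,0,0,0,0,0.42,0.15,0,0,0,0,0,0.42])

```text
time: 11.45
position: [0.4746, -0.4186, 0.0292]
tool_rot: [0.992, 0.123, -0.0, -0.0]
ft_force: [-2.4, -1.2, 2.7]
grip_width: 0.0251
grip_force: 1.3
```

>>> jog_arm(motion=[0.18,0,0,0,0,0,0.42,0.18,0,0,0,0,0,0.42,0.18,0,0,0,0,0,0.42,0.18,0,0,0,0,0,0.42,0.18,0,0,0,0,0,0.42,0.18,0,0,0,0,0,0.42,0.18,0,0,0,0,0,0.42,0.18,0,0,0,0,0,0.42,0.15,0,0,0,0,0,0.42,0.15,0,0,0,0,0,0.42,0.1,0,0,0,0,0,0.42,0,0,0,0,0,0,0.42])

```text
time: 12.95
position: [0.5466, -0.4005, 0.029]
tool_rot: [0.992, 0.123, 0.001, 0.0]
ft_force: [0.1, -1.0, -0.6]
grip_width: 0.0252
grip_force: 0.0
```

```bash
python3 -c "
from h import *
p,R=tell(); print('crate ctr if in contact',p+R[:,0]*.0475)
s=robot.camera('scene')[140:320,150:390];t=robot.camera('top')
f=lambda a,k:cv2.resize(a,None,fx=k,fy=k,interpolation=cv2.INTER_CUBIC)
a=f(s,1.65);b=f(t[130:300,200:440],1.65);h=min(len(a),len(b))
cv2.imwrite('pics/s4.png',np.hstack([a[:h],b[:h]]))
for c in blobs(t,(100,80,60),(125,255,255),150):
    r=cv2.minAreaRect(c);P=np.array([ray('top',p,.04)[:2] for p in cv2.boxPoints(r)]);print(np.round(r[0]),P.mean(0).round(3),P.round(3).tolist())"
```

```text
t 12.95 p [ 0.5466 -0.4005  0.029 ] toolx yaw 0.246 z [ 0.001 -0.    -1.   ] F [ 0.1 -1.  -0.6] w 0.0252
crate ctr if in contact [ 0.59265724 -0.3889136   0.02905739]
[ 12. 253.] [0.413 0.3  ] [[0.351, 0.334], [0.489, 0.306], [0.476, 0.265], [0.338, 0.295]]
[375. 113.] [ 0.835 -0.507] [[0.823, -0.46], [0.882, -0.486], [0.846, -0.555], [0.789, -0.528]]
[443.  88.] [ 0.917 -0.674] [[0.903, -0.643], [0.953, -0.681], [0.931, -0.706], [0.881, -0.667]]
```

View pics/s4.png

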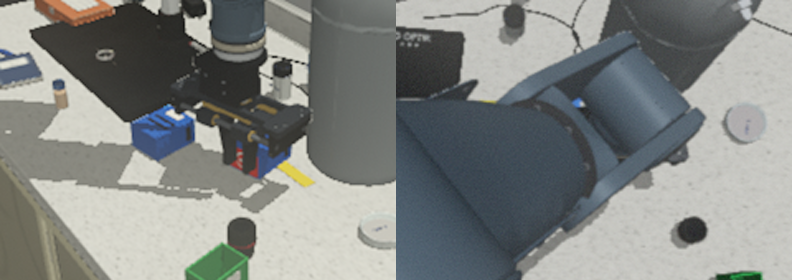

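The stamped crate is against the fingers, its middle estimated at (0.593,-0.389), with about 20 mm still to go. The gripper is getting near the gas cylinder, so I'll check that clearance first.

```bash
python3 -c "
from h import *
im=cv2.imread('pics/top0.png')[130:230,310:420];cv2.imwrite('pics/cyl.png',cv2.resize(im,None,fx=5,fy=5,interpolation=cv2.INTER_CUBIC))
s=cv2.imread('pics/scene0.png')
for u in [(337,228),(350,242),(370,247),(390,244),(404,235)]: print('scene',u,ray('scene',u,0).round(3))
for u in [(325,165),(335,181),(350,188),(365,190),(380,187)]: print('top',u,ray('top',u,0).round(3))
p,R=tell()
for a in(.0375,-.0375): print((p+R[:,0]*(a+.0205)+R[:,1]*.095).round(3))"
```

```text
scene (337, 228) [ 0.673 -0.397  0.   ]
scene (350, 242) [ 0.66  -0.461  0.   ]
scene (370, 247) [ 0.684 -0.503  0.   ]
scene (390, 244) [ 0.729 -0.522  0.   ]
scene (404, 235) [ 0.783 -0.516  0.   ]
top (325, 165) [ 0.702 -0.396  0.   ]
top (335, 181) [ 0.663 -0.423  0.   ]
top (350, 188) [ 0.649 -0.461  0.   ]
top (365, 190) [ 0.647 -0.499  0.   ]
top (380, 187) [ 0.658 -0.535  0.   ]
t 13.05 p [ 0.5462 -0.4006  0.029 ] toolx yaw 0.246 z [ 0.001  0.    -1.   ] F [-0.8  0.2 -0.1] w 0.0248
[ 0.626 -0.479  0.029]
[ 0.553 -0.497  0.029]
```

View pics/cyl.png

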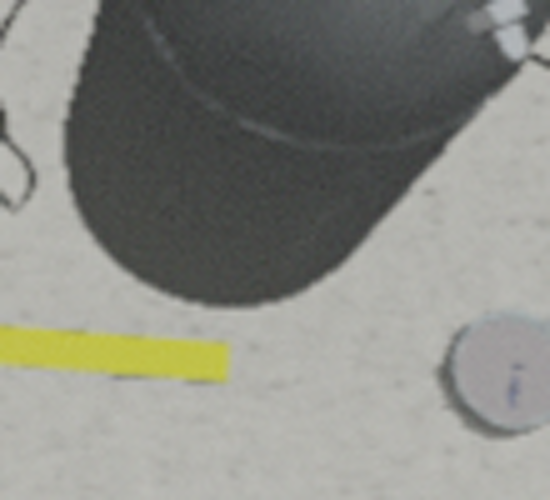

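The cylinder's front is at about x 0.647, and the gripper's foremost corner will end near (0.626,-0.479). That leaves about 20 mm, so I'll finish with a slow push, then back straight off and raise.

>>> jog_arm(motion=[0.1,0,0,0,0,0,0.42,0.1,0,0,0,0,0,0.42,0.1,0,0,0,0,0,0.42,0.1,0,0,0,0,0,0.42,0.08,0,0,0,0,0,0.42,0,0,0,0,0,0,0.42])

```text
time: 13.8
position: [0.565, -0.3959, 0.0292]
tool_rot: [0.992, 0.123, 0.0, 0.0]
ft_force: [0.9, -0.1, 0.1]
grip_width: 0.0254
grip_force: 0.0
```

>>> jog_arm(motion=[-0.2,0,0,0,0,0,0.42,-0.5,0,0,0,0,0,0.42,-0.7,0,0,0,0,0,0.42,-0.8,0,-0.5,0,0,0,0.42,-0.8,0,-0.7,0,0,0,0.42,-0.8,0,-0.7,0,0,0,0.42,-0.8,0.3,-0.7,0,0,0,0.42,-0.8,0.8,-0.3,0,0,0,0.42,-0.5,0.8,0,0,0,0,0.42,0,0.8,0,0,0,0,0.42,0,0,0,0,0,0,0.42])

```text
time: 15.18
position: [0.3602, -0.5608, 0.1453]
tool_rot: [0.993, 0.121, 0.0, 0.001]
ft_force: [0.0, 0.3, -0.6]
grip_width: 0.0253
grip_force: 0.0
```

```bash
python3 -c "
from h import *
tell()
s=robot.camera('scene')[140:320,150:390];t=robot.camera('top')
f=lambda a,k:cv2.resize(a,None,fx=k,fy=k,interpolation=cv2.INTER_CUBIC)
a=f(s,1.65);b=f(t[130:300,200:440],1.65);h=min(len(a),len(b))
cv2.imwrite('pics/s5.png',np.hstack([a[:h],b[:h]]))
for c in blobs(t,(100,80,60),(125,255,255),150):
    r=cv2.minAreaRect(c);P=np.array([ray('top',p,.04)[:2] for p in cv2.boxPoints(r)]);print(np.round(r[0]),P.mean(0).round(3),P.round(3).tolist())"
```

```text
t 15.18 p [ 0.3602 -0.5608  0.1453] toolx yaw 0.243 z [ 0.001 -0.002 -1.   ] F [ 0.   0.3 -0.6] w 0.0253
[355. 388.] [ 0.203 -0.49 ] [[0.164, -0.355], [0.302, -0.587], [0.24, -0.624], [0.106, -0.394]]
[474. 350.] [ 0.301 -0.739] [[0.339, -0.703], [0.355, -0.735], [0.262, -0.775], [0.247, -0.744]]
[264. 237.] [ 0.503 -0.264] [[0.536, -0.228], [0.546, -0.287], [0.469, -0.3], [0.46, -0.242]]
[318. 196.] [ 0.612 -0.381] [[0.64, -0.343], [0.656, -0.402], [0.583, -0.419], [0.567, -0.361]]
[375. 113.] [ 0.835 -0.507] [[0.824, -0.46], [0.882, -0.487], [0.846, -0.554], [0.789, -0.527]]
[443.  88.] [ 0.917 -0.674] [[0.902, -0.642], [0.955, -0.683], [0.932, -0.707], [0.88, -0.666]]
```

View pics/s5.png

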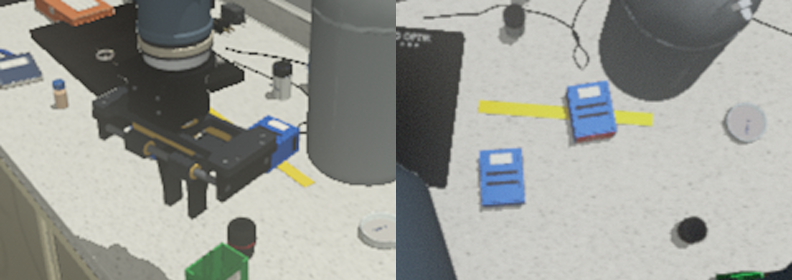

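The stamped crate lies at top px (318,196), middle at (0.612,-0.381), against the line's x of 0.613. The plain crate at (264,237) is about 60 mm short, the eyepiece, vial and can are in place, and the robot touches nothing.

```bash
python3 -c "
from rig import robot
print(robot.hand_in())"
```

```text
the job is handed in; nothing more can be done
None
```

Job handed in at about 15 s: both crates were tipped onto their far sides, and the stamped one was pushed until its middle measured within about 1 mm of the line's middle; the plain one lies about 60 mm short, and the bystanders looked undisturbed in the last pictures.

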